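# Shield box leak check: monitor on its stand, lid cracked open

## Robot

A 6-joint arm with a two-finger parallel gripper is mounted at the origin on the work surface. World frame = base frame: x ahead of the robot, y to its left, z up, the work surface at z = 0. Lengths are in m, angles in rad, forces in N, time in s.
With the tool pointing down it reaches from about 0.275 to 0.75 m from the base axis. Payload 10.2 kg.
Tool frame: the origin (TCP) lies midway between the tips of the shut fingers; the grasp point (between the pads) lies 19 mm behind it (ctrl.grasp_offset is the distance from the TCP to the grasp point, in m); z points along the fingers, y is the line along which they close (so a half turn about z gives the same grasp; the last joint's range is limited). The gripper opens to 85 mm and grips with 20 to 120 N. Pads are 22 mm wide; open, the fingers measure 114 mm over their backs; the gripper's body (76 mm by 85 mm) begins 54 mm behind the grasp point. The pads swing forward as they close: fully open they stand 13 mm farther back than shut.
Start: joints at [0.987, 0.313, 1.498, -0, 1.331, -0.223], TCP at [0.185, 0.491, 0.231] pointing down, gripper open.
Joint ranges: [-2.94, 2.94], [-0.97, 2.17], [0.19, 2.56], [-1.23, 4.37], [0.02, 3.11], [-2.88, 2.88]. Speed limits (rad/s): [2.39, 2.39, 3.01, 3.14, 3.14, 3.14].

## Interface

Orientations are given as a unit quaternion [x, y, z, w].
In Python, from station import telemetry, cams, ctrl, look_for, masks_of gives the robot as it stands.
- The arm moves only by the tool arm_command, never from a script. Its argument "motion" is a list of rows, each a list of 3 entries, a list of its own where there are three numbers: the shift along the world's x, y, z in units of 0.025 m (1.0 is 0.025 m), then the turn, a rotation vector about the world's x, y, z in units of pi rad (1.0 is pi rad), then the opening, from 0 (shut) to 1 (fully open). A call has 1 to 5 rows; each row shifts and turns the commanded pose from where the row before left it; what a row does not reach is not made up. A row lasts 1/8 s, in which the tool goes at most 62.5 mm and 10.7 degrees, less where a joint would pass 70% of its speed; a pose out of reach is approached as far as the arm can. A call with a number of a shift or a turn outside -1 to 1 is refused whole. A call with a gripper value outside its range is refused whole. The fingers move at their own pace and stop on an object; "grip_force" is the grip in N (left out, the last holds). Time passes only in rows, so rows that do not move let the fingers close. It gives the time, the measured TCP pose, the force, the opening and the grip force at its end, in the units of the state.
- telemetry.sense(): the state, without advancing time (a new reading comes with each control period).
- cams.snapshot(name): name is "side" or "top" or "wrist"; returns a dict with "pixels" (480x640x3 uint8, red, green, blue), "vfov" (degrees; the focal length in pixels is half the picture's height over the tangent of half this angle, whatever the lens; pixels are square), "cx", "cy" (the principal point, pixels), "R" (3x3) and "t" (3): a world point X has camera coordinates R X + t. Camera axes: x right, y down, z forward; pixel columns grow to the right and rows downward; lengths in m; the calibration is good to about 2 mm. A picture is of the moment at which its call begins. There is no depth.
- ctrl.finish_job(): hands the job in; it is judged then, once.
Trained networks look in the newest picture that a camera, given by its name, has taken for a name from the list of things; names that differ only in an ending like _2 or _b are one class to them, and where a whole thing is asked for, a point or a joint stands for the part that bears it (a point fixed in the world has none). Each returns a list of dicts, best first, with "confidence" (0 to 1); they miss things now and then, are a little off and sometimes report something else, mostly with a low value. They report only what shows in the picture. A call takes as long as a camera call.
- look_for(camera, target): "point" ([x, y, z] in m, in world coordinates, good to about 4 mm: the middle of the surface that is visible of it).
- masks_of(camera, target): "mask" (480x640 bool, what is visible of it).
The state is a dict: "time": time; "qpos": joint angles; "qd": joint speeds; "joint_efforts": joint torques, N m; "ee_pos": TCP position; "tcp_rot": TCP orientation; "wrist_force": force on the tool from outside, world axes, zero at the start; "moment": the same for the moment, N m; "opening": finger opening in m; "grip_force": force on a finger pad.
Only numpy, scipy, OpenCV 4.12 (cv2) and the standard library are available. Lean on these libraries where they do the work, as an engineer would, in place of code of your own. Each camera call takes 0.05 s, during which the arm holds its last target. There are 200 camera calls.

## Task

Stand the orange field monitor upright on the small raised green-topped stand, centred and square with its top, while the shield box is still shut. Then pull the box's lid, which has a black bar handle, free of its sticky gasket and finish while still holding it slightly open, its front edge about 3 cm above the rim (2 to 4.5 cm will do); the lid must never fly up past 8 cm, and leave everything else on the bench where it is.

Things in the scene. Friction and masses are not known exactly. Their poses are not given: they have to be found in the camera images.
- monitor_mid (a point): Centre, half-way up, of the loose orange field monitor: an upright block 30 (x) x 48 (y) x 70 mm (z) of about 0.15 kg with a dark green screen on one wide face and a black panel on the other. A black aerial stub 10 mm across stands 15 mm above its top, 14 mm off centre towards +y. It starts standing on the table; its z axis points up. Either broad face may point either way.
- stand_top (a point): Centre of the top face of the fixed stand: a green plate 36 (x) x 54 (y) x 8 mm on a thin post, its top 70 mm above the table; round dark foot 90 mm across. The axes lie along the plate's sides, so the monitor belongs with its x along the stand's x (either way round).
- handle (a point): Middle of the black handle bar of the lid: a round bar 12 mm thick that runs along the box's y axis between two posts 100 mm apart (about 88 mm clear), its centre 35 mm above the lid's top and 157 mm above the table when shut. It lies 165 mm in front (-x of the box) of the hinge line and 47 mm above it. The point turns with the lid; its y axis runs along the bar.
- lid_hinge (a point): Point on the hinge line, at the middle of the back upper edge of the blue shield box, 110 mm above the table. The box is fixed, 200 (x) x 220 (y) x 110 mm; its front, towards the robot, lies 200 mm to -x of the hinge. The aluminium lid is 200 x 220 x 12 mm, about 0.45 kg. The point turns with the lid; its y axis is the hinge line.
- lid (a joint): Opening angle of the lid in rad: 0 shut, grows as the front edge rises (0.15 rad lifts the front edge 30 mm). The gasket clings: the upward pull at the handle must pass a peak of about 12 to 18 N in the first 2 to 4 mm of lift, then the cling dies away and is gone when the handle has risen about 10 mm; after that only the lid's own weight (3 to 5 N at the handle) pulls it shut, so it closes by itself when let go. A stay stops it at 0.5 rad.
- stand: The fixed stand of stand_top; origin under its foot, on the table.
- mug: White mug, bystander, 76 mm across, 90 mm high; origin under its foot.
- jar: Clear jar with blue cap, bystander, 60 mm across, 75 mm high; origin under its foot.
- wrench: Steel wrench lying along its x axis, bystander, 140 mm long; origin under its middle.
- dongle: Blue dongle with a metal plug, bystander, 70 x 22 x 12 mm; origin underneath.
- mouse: Black computer mouse, bystander, about 80 x 60 x 32 mm; origin underneath.
- attenuator: Dark metal attenuator block with brass connectors, bystander, 78 x 50 x 30 mm; origin underneath.

How it is judged:
On the way, in this order (a step that is already met when the one before it is completed fails the run):
1. the monitor stands released, upright, centred and square on the stand while the lid is still shut (horizontal distance between monitor_mid and stand_top below 0.011 m and z of monitor_mid in the frame of stand_top between 0.031 and 0.039 m and angle between monitor_mid's own z axis and vertical below 0.12 rad and angle between the x axis of monitor_mid and the x axis of stand_top, either way round below 0.26 rad and contact force between monitor and stand above 0.4 N and contact force between monitor and the fingers below 0.05 N and linear speed of monitor below 0.02 m/s and value of joint lid below 0.015 rad), for 0.2 s.
2. the lid is broken free of its gasket and lifted by the handle (value of joint lid above 0.05 rad and contact force between lid and the fingers above 1 N), for 0.1 s.
At the end, for the whole second after the job is handed in: The monitor stands released and at rest on the stand's top, within 11 mm of its centre, tilted under 0.12 rad and within 0.26 rad of square; the lid is still at 0.095 to 0.235 rad (front edge 19 to 47 mm up), carried by the robot's fingers (over 1 N) and propped by nothing else (horizontal distance between monitor_mid and stand_top below 0.011 m and z of monitor_mid in the frame of stand_top between 0.031 and 0.039 m and angle between monitor_mid's own z axis and vertical below 0.12 rad and angle between the x axis of monitor_mid and the x axis of stand_top, either way round below 0.26 rad and contact force between monitor and stand above 0.4 N and contact force between monitor and the fingers below 0.05 N and linear speed of monitor below 0.02 m/s and value of joint lid between 0.095 and 0.235 rad and velocity of joint lid between -0.05 and 0.05 rad/s and contact force between lid and the fingers above 1 N and contact force between lid and mug below 0.2 N and contact force between lid and jar below 0.2 N and contact force between lid and wrench below 0.2 N and contact force between lid and dongle below 0.2 N and contact force between lid and mouse below 0.2 N and contact force between lid and attenuator below 0.2 N and contact force between lid and monitor below 0.2 N); the arm keeps its last pose, push and grip.
It fails at once if the lid flew up past 0.42 rad (front edge 8 cm) (value of joint lid above 0.42 rad).
It fails at once if a bystander was moved more than 30 mm (distance of any of mug, jar, wrench, dongle, mouse, attenuator from where it was at the start of the episode above 0.03 m).
It also fails if it takes over 53 s, if anything falls off the work surface, if the arm or the gripper's body presses on something with over 40 N, if the wrist force passes 120 N, or if a joint passes its speed limit or range.

## Working session

There is one attempt and no reset: what is moved stays moved. The work goes in short steps, Python scripts to look and compute and a tool call to move; the robot and the scene stay as the last step left them, time stands still between calls to the robot, and variables do not carry over. Pictures are saved under pics/ and viewed, at most 10 in all, crops included, and the job is handed in when it is done.

Besides the shell and the picture viewer there is one more tool, called after "Emit:" by a JSON object that holds its "method" and its "body". arm_command: Moves the arm, as the interface text tells. Shifts and turns lie within -1 to 1; 1 stands for 0.025 m of shift or pi rad of turn. Its arguments: {"type":"object","properties":{"motion":{"type":"array","items":{"type":"array"}},"grip_force":{"type":"number"}},"required":["motion"]}

```bash
mkdir -p pics; cat > h.py <<'E'
from station import telemetry, cams, ctrl, look_for, masks_of
import numpy as np, cv2
def snap(n,f=None):
    s=cams.snapshot(n)
    if f: cv2.imwrite('pics/'+f,cv2.cvtColor(s['pixels'],cv2.COLOR_RGB2BGR))
    s['f']=240/np.tan(np.radians(s['vfov'])/2); s['R']=np.array(s['R']); s['t']=np.array(s['t'])
    return s
def unproj(s,uv,z):
    uv=np.atleast_2d(uv).astype(float)
    d=np.c_[(uv[:,0]-s['cx'])/s['f'],(uv[:,1]-s['cy'])/s['f'],np.ones(len(uv))]@s['R']
    c=-s['R'].T@s['t']
    return c+d*((z-c[2])/d[:,2])[:,None]
def proj(s,X):
    p=np.atleast_2d(X)@s['R'].T+s['t']
    return np.c_[s['f']*p[:,0]/p[:,2]+s['cx'],s['f']*p[:,1]/p[:,2]+s['cy']]
E
python3 - <<'E'
from h import *
for c in ['top','side']:
    s=snap(c,c+'0.png'); print(c,s['vfov'],s['cx'],s['cy'],'cam',np.round(-s['R'].T@s['t'],3))
    for n in ['monitor_mid','stand','stand_top','handle','lid','mug','jar','wrench','dongle','mouse','attenuator']:
        try: print(n,[(np.round(d['point'],3).tolist(),round(d['confidence'],2)) for d in look_for(c,n)[:2]])
        except Exception as e: print(n,e)
print(telemetry.sense())
E
```

```text
top 57.28682838284213 324.2006260251435 233.34002755568602 cam [ 0.349 -0.004  1.09 ]
monitor_mid [([0.498, 0.275, 0.074], 0.74)]
stand [([0.449, -0.307, 0.009], 0.63)]
stand_top [([0.449, -0.308, 0.01], 0.89)]
handle [([0.576, -0.044, 0.122], 0.66)]
lid [([0.577, -0.047, 0.122], 0.85)]
mug [([0.663, 0.416, 0.055], 0.98)]
jar [([0.661, -0.366, 0.072], 0.59)]
wrench [([0.362, 0.118, 0.003], 0.85), ([0.377, -0.071, 0.008], 0.74)]
dongle [([0.379, -0.072, 0.006], 0.66)]
mouse [([0.33, 0.427, 0.017], 0.85)]
attenuator [([0.361, -0.435, 0.032], 0.62)]
side 46.0507502923687 313.09470009869153 239.0564847888343 cam [ 0.098 -0.904  0.995]
monitor_mid [([0.502, 0.271, 0.046], 0.85), ([0.573, -0.062, 0.122], 0.34)]
stand [([0.449, -0.319, 0.013], 0.87)]
stand_top [([0.366, 0.117, 0.003], 0.69), ([0.448, -0.327, 0.012], 0.6)]
handle [([0.571, -0.064, 0.121], 0.69)]
lid [([0.571, -0.065, 0.121], 0.67)]
mug [([0.656, 0.381, 0.058], 0.74)]
jar [([0.66, -0.39, 0.055], 0.56)]
wrench [([0.366, 0.117, 0.003], 0.58)]
dongle [([0.374, -0.076, 0.009], 0.77)]
mouse [([0.326, 0.422, 0.014], 0.97)]
attenuator [([0.352, -0.444, 0.029], 0.7)]
{'time': 1.2, 'qpos': array([ 9.86566450e-01,  3.12886952e-01,  1.49773106e+00, -2.33269259e-05,
        1.33102342e+00, -2.23439093e-01]), 'qd': array([-0.00082707,  0.00058591, -0.00026054,  0.00327007,  0.0003742 ,
        0.00025331]), 'joint_efforts': array([ 1.00292643e-04, -4.12168372e+01, -2.59903443e+01, -2.78141806e-04,
        5.60589324e-04,  1.16761146e-05]), 'ee_pos': array([0.18536103, 0.49117435, 0.23128915]), 'tcp_rot': array([ 1.79415838e-01,  9.83773326e-01, -2.68807902e-05,  8.34086296e-07]), 'wrist_force': array([-0.13920885, -0.19381563,  0.28139614]), 'moment': array([ 0.00182335, -0.03596966,  0.00533246]), 'grip_force': 0.0, 'opening': 0.08505749663084256}
```

View pics/top0.png

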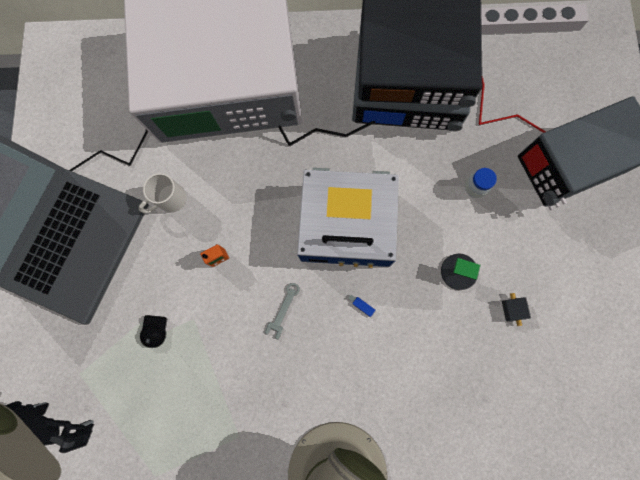

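View pics/side0.png

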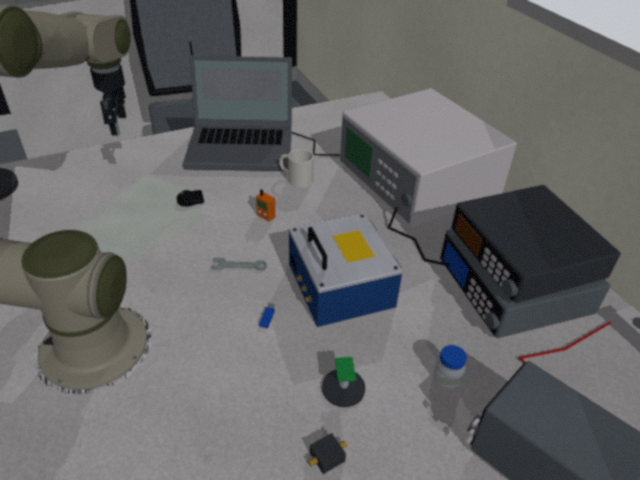

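Top: monitor at about (214,255), green plate at (466,269) and rotated slightly, handle bar at (347,239), dongle (363,306). The side view agrees: monitor (265,205), plate (345,368), handle (317,248). Next I'll segment by colour for the yaws.

```bash
cat > m.py <<'E'
from h import *
import sys
s=snap('top'); im=s['pixels']; hsv=cv2.cvtColor(im,cv2.COLOR_RGB2HSV)
def rect(mask,z,name):
    n,l,st,c=cv2.connectedComponentsWithStats(mask.astype(np.uint8)); 
    k=1+np.argmax(st[1:,4]); v,u=np.nonzero(l==k)
    P=unproj(s,np.c_[u,v],z)[:,:2]
    r=cv2.minAreaRect((P*1000).astype(np.float32)); print(name,len(u),'mean',P.mean(0).round(4),'px',u.mean().round(1),v.mean().round(1),'rect',np.round(r[0],1),np.round(r[1],1),round(r[2],1)); return P
H,S,V=hsv[...,0].astype(int),hsv[...,1],hsv[...,2]
def win(m,u0,v0,d): w=np.zeros_like(m); w[v0-d:v0+d,u0-d:u0+d]=m[v0-d:v0+d,u0-d:u0+d]; return w
rect(win((H>45)&(H<75)&(S>150)&(V>90),466,269,30),.07,'plate')
rect(win((H<15)&(S>150)&(V>80),214,255,30),.07,'orange')
rect(win(V<45,347,239,30),.157,'bar')
rect(win((H>20)&(H<30)&(S>130),350,204,40),.122,'yellow')
rect(win((S<40)&(V>120),350,210,60),.122,'lid')
out=np.hstack([cv2.resize(im[v-25:v+25,u-25:u+25],(390,390),interpolation=cv2.INTER_CUBIC) for u,v in [(214,255),(466,269)]])
cv2.imwrite('pics/z1.png',cv2.cvtColor(out,cv2.COLOR_RGB2BGR))
s=snap('side'); hsv=cv2.cvtColor(s['pixels'],cv2.COLOR_RGB2HSV);H,S,V=hsv[...,0].astype(int),hsv[...,1],hsv[...,2]
rect(win((H>45)&(H<75)&(S>150)&(V>90),345,368,30),.07,'plate side')
E
python3 m.py
```

```text
plate 335 mean [ 0.4535 -0.3116] px 466.3 268.3 rect [ 453.8 -311.4] [51.6 34.7] 71.1
orange 294 mean [0.5042 0.2751] px 214.2 254.0 rect [501.  275.1] [41.3 54.9] 25.6
bar 242 mean [ 0.5149 -0.0356] px 346.9 239.1 rect [513.5 -35.6] [107.8  14.3] 85.6
yellow 1277 mean [ 0.6052 -0.0443] px 348.9 202.7 rect [605.4 -44.3] [98.4 68.9] 85.0
lid 11294 mean [ 0.6023 -0.0498] px 351.5 204.3 rect [592.3 -45. ] [276.5 278.5] 88.0
plate side 356 mean [ 0.4523 -0.3173] px 345.0 368.9 rect [ 452.5 -317.4] [53.9 32.4] 71.4
```

View pics/z1.png

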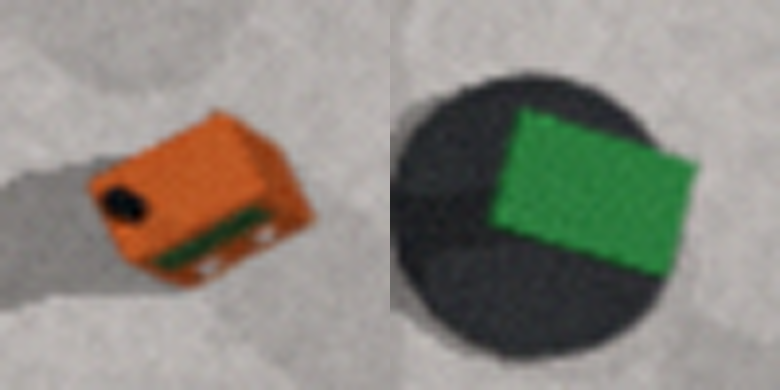

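The crops show the monitor's top centred near (212,254), yaw about +30° with the aerial at its left (+y) end. The plate is centred near (466,268), yaw about -19°. The bar yaw is about -4°, its centre at (0.5145,-0.036). I'll move above the monitor, aligning the closing axis with its x.

Emit:
{"method": "arm_command", "body": {"motion": [[[1, -0.65, 0], [0, 0, -0.0168], 1], [[1, -0.65, 0], [0, 0, -0.0168], 1], [[1, -0.65, 0], [0, 0, -0.0168], 1], [[1, -0.65, 0], [0, 0, -0.0168], 1], [[1, -0.65, 0], [0, 0, -0.0168], 1]]}}

```text
time: 1.92
ee_pos: [0.3111, 0.4094, 0.2313]
tcp_rot: [0.308, 0.951, 0.0, 0.0]
wrist_force: [0.2, 0.1, 0.4]
opening: 0.0852
grip_force: 0.0
```

Emit:
{"method": "arm_command", "body": {"motion": [[[1, -0.65, 0], [0, 0, -0.0168], 0.7], [[1, -0.65, 0], [0, 0, -0.0168], 0.7], [[1, -0.65, 0], [0, 0, -0.0168], 0.7], [[1, -0.65, 0], [0, 0, -0.0168], 0.7], [[1, -0.65, 0], [0, 0, -0.0168], 0.7]]}}

```text
time: 2.55
ee_pos: [0.4361, 0.3281, 0.2313]
tcp_rot: [0.431, 0.903, 0.0, 0.0]
wrist_force: [-0.5, 0.6, 0.1]
opening: 0.0596
grip_force: 0.0
```

Emit:
{"method": "arm_command", "body": {"motion": [[[1, -0.65, 0], [0, 0, -0.0168], 0.7], [[1, -0.65, 0], [0, 0, -0.0168], 0.7], [[0.8, -0.65, 0], [0, 0, -0.0168], 0.7], [[0, 0, 0], [0, 0, 0], 0.7]]}}

```text
time: 3.05
ee_pos: [0.5062, 0.279, 0.2309]
tcp_rot: [0.501, 0.866, -0.0, -0.0]
wrist_force: [-0.3, 1.2, -0.6]
opening: 0.0597
grip_force: 0.0
```

```bash
python3 - <<'E'
from h import *
s=snap('wrist','w1.png'); print(s['vfov'],-s['R'].T@s['t'],s['R'].round(3).tolist())
print([(d['point'],d['confidence']) for d in look_for('wrist','monitor_mid')])
t=telemetry.sense(); print(t['time'],t['ee_pos'],t['tcp_rot'],t['opening'])
c,sn=np.cos(np.radians(30)),np.sin(np.radians(30)); L=np.array([[a,b] for a,b in [(15,24),(-15,24),(-15,-24),(15,-24)]])/1000
P=np.c_[L@np.array([[c,sn],[-sn,c]])+[.5045,.280],np.full(4,.07)]
print(proj(s,P).round(1))
E
```

```text
68.7500474267401 [0.46392249 0.35195253 0.37335042] [[0.867, 0.499, -0.001], [0.472, -0.82, 0.324], [0.161, -0.281, -0.946]]
[([0.5066, 0.2852, 0.0693], 0.83)]
3.15 [0.50499287 0.28019966 0.2311894 ] [ 4.99602542e-01  8.66254722e-01 -5.53285132e-05 -2.32547468e-04] 0.05979316244270397
[[337.4 187.7]
 [303.  187.8]
 [303.9 239.7]
 [336.6 239.7]]
```

View pics/w1.png

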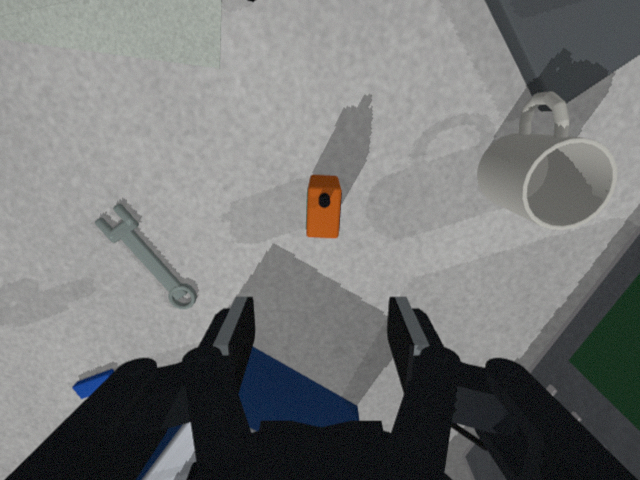

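The wrist view shows the monitor's top at x 307–341, y 188–237, the predicted box at 303–337. That puts it about 3 mm towards +x' of the estimate, with the yaw right. I'll correct that and descend.

Emit:
{"method": "arm_command", "body": {"motion": [[[0.1, 0.05, -1], [0, 0, 0], 0.7], [[0, 0, -1], [0, 0, 0], 0.7], [[0, 0, -1], [0, 0, 0], 0.7], [[0, 0, -1], [0, 0, 0], 0.7], [[0, 0, -1], [0, 0, 0], 0.7]]}}

```text
time: 3.78
ee_pos: [0.507, 0.2821, 0.1058]
tcp_rot: [0.499, 0.867, 0.0, -0.0]
wrist_force: [1.1, -0.4, 0.8]
opening: 0.0596
grip_force: 0.0
```

Emit:
{"method": "arm_command", "body": {"motion": [[[0, 0, -1], [0, 0, 0], 0.7], [[0, 0, -1], [0, 0, 0], 0.7], [[0, 0, -1], [0, 0, 0], 0.7], [[0, 0, -0.2], [0, 0, 0], 0.7], [[0, 0, 0], [0, 0, 0], 0.7]]}}

```text
time: 4.4
ee_pos: [0.5078, 0.2817, 0.0269]
tcp_rot: [0.5, 0.866, 0.0, 0.0]
wrist_force: [-0.4, -0.3, -0.1]
opening: 0.0595
grip_force: 0.0
```

Emit:
{"method": "arm_command", "body": {"motion": [[[0, 0, 0], [0, 0, 0], 0.3], [[0, 0, 0], [0, 0, 0], 0.2], [[0, 0, 0], [0, 0, 0], 0.2], [[0, 0, 0], [0, 0, 0], 0.2]], "grip_force": 40}}

```text
time: 4.9
ee_pos: [0.5083, 0.2814, 0.0273]
tcp_rot: [0.5, 0.866, 0.001, 0.001]
wrist_force: [-1.5, 0.2, 7.1]
opening: 0.0292
grip_force: 39.8
```

Emit:
{"method": "arm_command", "body": {"motion": [[[0, 0, 0.5], [0, 0, 0], 0.2], [[0, 0, 1], [0, 0, 0], 0.2], [[0, 0, 1], [0, 0, 0], 0.2], [[0, 0, 1], [0, 0, 0], 0.2], [[0, 0, 1], [0, 0, 0], 0.2]]}}

```text
time: 5.52
ee_pos: [0.5077, 0.2811, 0.1402]
tcp_rot: [0.5, 0.866, 0.0, 0.0]
wrist_force: [0.1, -1.4, -1.4]
opening: 0.0299
grip_force: 39.3
```

Emit:
{"method": "arm_command", "body": {"motion": [[[0, 0, 1], [0, 0, 0], 0.2], [[-0.4, -1, 1], [0, 0, -0.011], 0.2], [[-0.4, -1, 1], [0, 0, -0.011], 0.2], [[-0.4, -1, 0.4], [0, 0, -0.011], 0.2], [[-0.4, -1, 0], [0, 0, -0.011], 0.2]]}}

```text
time: 6.15
ee_pos: [0.4676, 0.1804, 0.2252]
tcp_rot: [0.559, 0.829, 0.001, 0.001]
wrist_force: [0.1, -0.6, -1.9]
opening: 0.0297
grip_force: 39.4
```

Emit:
{"method": "arm_command", "body": {"motion": [[[-0.4, -1, 0], [0, 0, -0.011], 0.2], [[-0.4, -1, 0], [0, 0, -0.011], 0.2], [[-0.4, -1, 0], [0, 0, -0.011], 0.2], [[-0.4, -1, 0], [0, 0, -0.011], 0.2], [[0, -1, 0], [0, 0, -0.011], 0.2]]}}

```text
time: 6.78
ee_pos: [0.4271, 0.0555, 0.2244]
tcp_rot: [0.628, 0.778, 0.0, 0.0]
wrist_force: [1.2, -0.4, -0.9]
opening: 0.0295
grip_force: 39.4
```

Emit:
{"method": "arm_command", "body": {"motion": [[[0, -1, 0], [0, 0, -0.011], 0.2], [[0, -1, 0], [0, 0, -0.011], 0.2], [[0, -1, 0], [0, 0, -0.011], 0.2], [[0, -1, 0], [0, 0, -0.011], 0.2], [[0, -1, 0], [0, 0, -0.011], 0.2]]}}

```text
time: 7.4
ee_pos: [0.4276, -0.0696, 0.2244]
tcp_rot: [0.693, 0.721, 0.0, 0.0]
wrist_force: [-0.1, -0.7, -0.9]
opening: 0.0294
grip_force: 39.4
```

Emit:
{"method": "arm_command", "body": {"motion": [[[0, -1, 0], [0, 0, -0.011], 0.2], [[0, -1, 0], [0, 0, -0.011], 0.2], [[0, -1, 0], [0, 0, -0.011], 0.2], [[0, -1, 0], [0, 0, -0.011], 0.2], [[0, -1, 0], [0, 0, -0.011], 0.2]]}}

```text
time: 8.02
ee_pos: [0.4276, -0.1945, 0.2243]
tcp_rot: [0.753, 0.658, 0.0, 0.0]
wrist_force: [1.0, 0.0, -1.8]
opening: 0.0299
grip_force: 39.4
```

Emit:
{"method": "arm_command", "body": {"motion": [[[0.2, -1, 0], [0, 0, -0.0125], 0.2], [[0.2, -1, 0], [0, 0, -0.0125], 0.2], [[0.2, -1, 0], [0, 0, -0.0125], 0.2], [[0.2, -1, 0], [0, 0, -0.0125], 0.2], [[0.2, -0.8, 0], [0, 0, -0.0125], 0.2]]}}

```text
time: 8.65
ee_pos: [0.4527, -0.3146, 0.2243]
tcp_rot: [0.814, 0.581, -0.0, 0.0]
wrist_force: [-0.1, 0.1, -1.0]
opening: 0.03
grip_force: 39.4
```

```bash
python3 - <<'E'
from h import *
s=snap('wrist','w2.png'); t=telemetry.sense(); print(t['time'],t['ee_pos'],t['tcp_rot'],t['opening'])
hsv=cv2.cvtColor(s['pixels'],cv2.COLOR_RGB2HSV);H,S,V=hsv[...,0].astype(int),hsv[...,1],hsv[...,2]
m=(H>45)&(H<75)&(S>150)&(V>70)
n,l,st,c=cv2.connectedComponentsWithStats(m.astype(np.uint8)); k=1+np.argmax(st[1:,4]); v,u=np.nonzero(l==k)
P=unproj(s,np.c_[u,v],.07)[:,:2]; print(st[k],P.mean(0),cv2.minAreaRect((P*1000).astype(np.float32)))
a=np.radians(-19);c,sn=np.cos(a),np.sin(a); L=np.array([[a,b] for a,b in [(18,27),(-18,27),(-18,-27),(18,-27)]])/1000
print(proj(s,np.c_[L@np.array([[c,sn],[-sn,c]])+[.4535,-.314],np.full(4,.07)]).round(1))
E
```

```text
8.7 [ 0.45290269 -0.31648725  0.22403675] [ 8.14638755e-01  5.79968457e-01 -2.24383533e-04  4.88511711e-04] 0.030064824755473837
[ 303  186   41   54 2177] [ 0.45520108 -0.31061176] ((455.016357421875, -311.19842529296875), (47.822261810302734, 35.41168975830078), 71.07965087890625)
[[343.5 186.1]
 [301.2 186. ]
 [302.2 245.5]
 [342.2 245.6]]
```

View pics/w2.png

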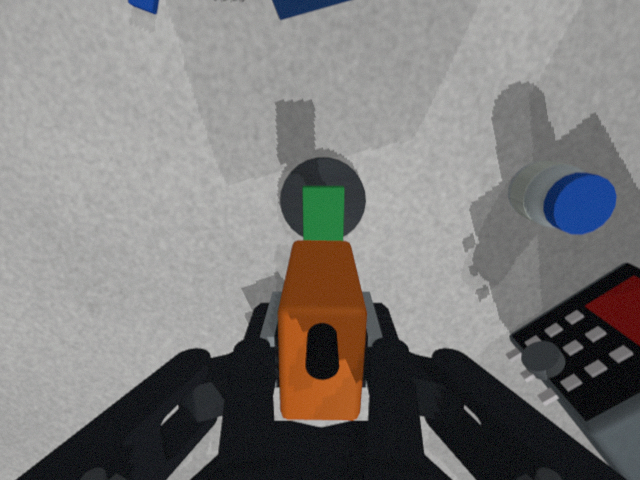

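```bash
python3 - <<'E'
from h import *
s=snap('wrist'); t=telemetry.sense(); print(t['time'],t['ee_pos'],t['tcp_rot'])
hsv=cv2.cvtColor(s['pixels'],cv2.COLOR_RGB2HSV);H,S,V=hsv[...,0].astype(int),hsv[...,1],hsv[...,2]
o=(H<15)&(S>150)&(V>60); v,u=np.nonzero(o); v0=v.min(); r=u[v==v0+3]; print('orange top row',v0,r.min(),r.max())
m=[(r.min()+r.max())/2,v0]
x=np.array([.945,-.325]);y=np.array([.325,.945])
for z in(.194,.197,.200):
    b=unproj(s,m,z)[0,:2]; d=b-y*.024-t['ee_pos'][:2]; print('monitor centre rel TCP: x',d@x,'y',d@y)
g=(H>45)&(H<75)&(S>150)&(V>70); g[:170]=0;g[250:]=0; v,u=np.nonzero(g); v0=v.min(); r=u[(v==v0+5)&(abs(u-320)<40)]
e=unproj(s,[(r.min()+r.max()+1)/2,v0],.07)[0,:2]; print('plate centre',e-y*.027, 'row',v0,r.min(),r.max())
E
```

```text
8.75 [ 0.45271469 -0.31502936  0.22387819] [ 8.13894636e-01  5.81012485e-01 -9.47189280e-05  7.47190116e-05]
orange top row 241 294 349
monitor centre rel TCP: x 0.000372299880876115 y -0.002888690733597216
monitor centre rel TCP: x 0.00036747823103805313 y -0.0018174790295112824
monitor centre rel TCP: x 0.0003626565811999913 y -0.0007462673254253485
plate centre [ 0.45437812 -0.31341994] row 183 301 342
```

Emit:
{"method": "arm_command", "body": {"motion": [[[0.08, 0.12, -1], [0, 0, 0], 0.2], [[0, 0, -1], [0, 0, 0], 0.2], [[0, 0, -1], [0, 0, 0], 0.2], [[0, 0, -1], [0, 0, 0], 0.2], [[0, 0, -0.7], [0, 0, 0], 0.2]]}}

```text
time: 9.38
ee_pos: [0.4545, -0.3097, 0.1057]
tcp_rot: [0.813, 0.582, -0.0, -0.001]
wrist_force: [0.6, 0.0, -0.8]
opening: 0.0299
grip_force: 39.5
```

Emit:
{"method": "arm_command", "body": {"motion": [[[0, 0, -0.15], [0, 0, 0], 0.2], [[0, 0, -0.08], [0, 0, 0], 0.2], [[0, 0, -0.05], [0, 0, 0], 0.2], [[0, 0, 0], [0, 0, 0], 0.2]]}}

```text
time: 9.88
ee_pos: [0.455, -0.3109, 0.0997]
tcp_rot: [0.813, 0.582, 0.0, 0.0]
wrist_force: [0.8, 0.8, -0.9]
opening: 0.0295
grip_force: 39.5
```

```bash
python3 - <<'E'
from h import *
a=snap('wrist')['pixels'][100:460,150:500];b=snap('side'); t=telemetry.sense(); print(t['time'],t['ee_pos'],t['wrist_force'])
c=cv2.resize(b['pixels'][290:400,290:400],(360,360),interpolation=cv2.INTER_CUBIC)
cv2.imwrite('pics/p1.png',cv2.cvtColor(np.hstack([a,c]),cv2.COLOR_RGB2BGR))
E
```

```text
9.975 [ 0.45492185 -0.31088105  0.09960766] [-0.03980512 -0.4453594  -1.35132375]
```

View pics/p1.png

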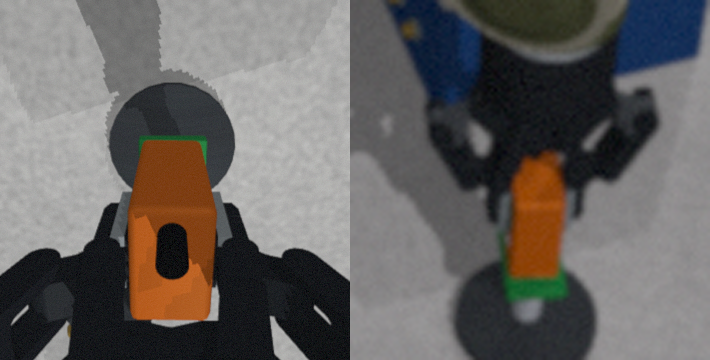

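The wrist crop shows the monitor centred across the plate (plate 140–207, monitor 143–206) with a small even margin at its +y end. I'll lower it the last 2 mm and release.

Emit:
{"method": "arm_command", "body": {"motion": [[[0, 0, -0.05], [0, 0, 0], 0.2], [[0, 0, -0.03], [0, 0, 0], 0.2], [[0, 0, -0.02], [0, 0, 0], 0.2], [[0, 0, 0], [0, 0, 0], 0.2]]}}

```text
time: 10.48
ee_pos: [0.4548, -0.3108, 0.0973]
tcp_rot: [0.813, 0.582, -0.0, 0.0]
wrist_force: [-2.0, 1.5, 5.0]
opening: 0.03
grip_force: 40.2
```

Contact with the plate (5 N upward). Next I'll release gently and retreat straight up.

Emit:
{"method": "arm_command", "body": {"motion": [[[0, 0, 0], [0, 0, 0], 0.45], [[0, 0, 0], [0, 0, 0], 0.6], [[0, 0, 0], [0, 0, 0], 0.65], [[0, 0, 0], [0, 0, 0], 0.65], [[0, 0, 0.3], [0, 0, 0], 0.65]]}}

```text
time: 11.1
ee_pos: [0.4547, -0.3106, 0.1042]
tcp_rot: [0.813, 0.582, -0.0, -0.001]
wrist_force: [-0.4, 0.4, 0.0]
opening: 0.0556
grip_force: 0.0
```

Emit:
{"method": "arm_command", "body": {"motion": [[[0, 0, 1], [0, 0, 0], 0.65], [[0, 0, 1], [0, 0, 0], 0.65], [[0, 0, 1], [0, 0, 0], 0.65], [[0, 0, 1], [0, 0, 0], 0.65], [[0, 0, 0.6], [0, 0, 0], 0.65]]}}

```text
time: 11.72
ee_pos: [0.455, -0.3109, 0.2209]
tcp_rot: [0.813, 0.582, 0.0, 0.001]
wrist_force: [0.6, 0.5, -0.4]
opening: 0.0553
grip_force: 0.0
```

```bash
python3 - <<'E'
from h import *
s=snap('wrist'); a=s['pixels'][100:460,150:500];b=snap('side'); t=telemetry.sense(); print(t['time'],t['ee_pos'],t['tcp_rot'],t['opening'])
c=cv2.resize(b['pixels'][290:400,290:400],(360,360),interpolation=cv2.INTER_CUBIC)
cv2.imwrite('pics/p2.png',cv2.cvtColor(np.hstack([a,c]),cv2.COLOR_RGB2BGR))
L=np.array([[15,24],[-15,24],[-15,-24],[15,-24]])/1000;an=np.radians(-19);C,S=np.cos(an),np.sin(an)
print((proj(s,np.c_[L@np.array([[C,S],[-S,C]])+[.4544,-.3135],np.full(4,.14)])-[150,100]).round(1))
E
```

```text
11.825 [ 0.45521939 -0.31117085  0.22080274] [8.13362621e-01 5.81755322e-01 1.86689098e-04 1.39883574e-03] 0.05517037022217803
[[194.9 116.6]
 [149.4 116.5]
 [150.6 182.2]
 [193.2 182.3]]
```

View pics/p2.png

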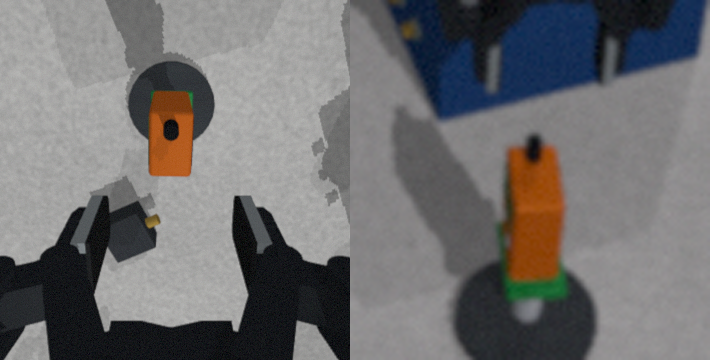

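The monitor stands upright on the plate, top at x 149–193, y 112–176 in the wrist crop against a predicted 149–195, 116–182, so within about 4 mm. On to the handle.

Emit:
{"method": "arm_command", "body": {"motion": [[[0.2, 1, 0], [0, 0, 0.0073], 0.65], [[0.2, 1, 0], [0, 0, 0.0073], 0.65], [[0.2, 1, 0], [0, 0, 0.0073], 0.65], [[0.2, 1, 0], [0, 0, 0.0073], 0.65], [[0.2, 1, 0], [0, 0, 0.0073], 0.65]]}}

```text
time: 12.45
ee_pos: [0.4796, -0.1848, 0.2183]
tcp_rot: [0.779, 0.628, -0.0, -0.001]
wrist_force: [0.8, 0.2, 0.3]
opening: 0.0555
grip_force: 0.0
```

Emit:
{"method": "arm_command", "body": {"motion": [[[0.2, 1, 0.2], [0, 0, 0.0073], 0.65], [[0.2, 1, 0.2], [0, 0, 0.0073], 0.65], [[0.2, 1, 0.2], [0, 0, 0.0073], 0.65], [[0.2, 1, 0], [0, 0, 0.0073], 0.65], [[0.2, 1, 0], [0, 0, 0.0073], 0.65]]}}

```text
time: 13.08
ee_pos: [0.5046, -0.0599, 0.2333]
tcp_rot: [0.741, 0.671, -0.0, -0.001]
wrist_force: [-0.6, 0.3, 0.3]
opening: 0.0555
grip_force: 0.0
```

Emit:
{"method": "arm_command", "body": {"motion": [[[0.4, 0.95, 0], [0, 0, 0.0073], 0.65], [[0, 0, 0], [0, 0, 0], 0.65]]}}

```text
time: 13.32
ee_pos: [0.5148, -0.036, 0.2333]
tcp_rot: [0.733, 0.68, -0.0, -0.001]
wrist_force: [-0.2, 0.2, -0.6]
opening: 0.0557
grip_force: 0.0
```

```bash
python3 - <<'E'
from h import *
s=snap('wrist','w3.png'); t=telemetry.sense(); print(t['time'],t['ee_pos'],t['tcp_rot'])
V=s['pixels'].max(2); m=V<45
q=proj(s,[[.515,-.037,.157],[.515+.003,-.037+.05,.157],[.515-.003,-.037-.05,.157]]); print(q.round(1))
u0,v0=q[0].astype(int); m[:v0-60]=0; m[v0+45:]=0; m[:,:u0-25]=0; m[:,u0+25:]=0
n,l,st,c=cv2.connectedComponentsWithStats(m.astype(np.uint8)); k=1+np.argmax(st[1:,4]); print(st[k],c[k])
v,u=np.nonzero(l==k); P=unproj(s,np.c_[u,v],.157)[:,:2]; print(P.mean(0),cv2.minAreaRect((P*1000).astype(np.float32)))
E
```

```text
13.375 [ 0.51457882 -0.03684128  0.23346173] [ 7.33445050e-01  6.79748341e-01 -4.62124086e-04 -5.80587487e-04]
[[322.5 251.1]
 [321.4 176. ]
 [323.4 316.5]]
[ 315  191   19  105 1745] [323.50429799 242.11117479]
[ 0.51609711 -0.03129294] ((515.9531860351562, -33.150596618652344), (73.6981201171875, 11.072715759277344), 84.91563415527344)
```

View pics/w3.png

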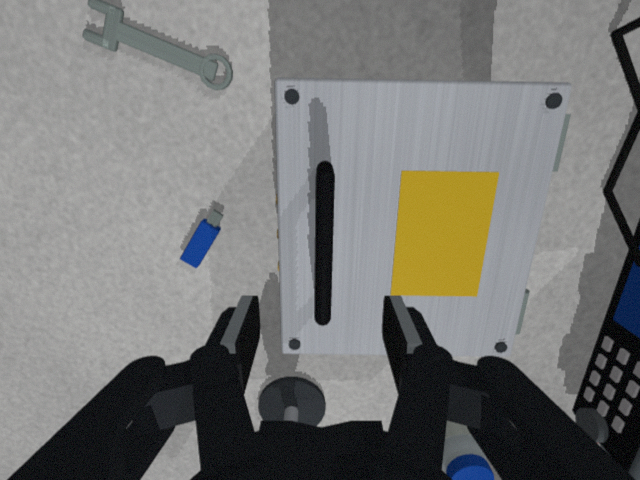

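The wrist view shows the bar at columns 315–333, rows 160–325, centred between the fingers and parallel to them. The measured bar is at (0.516,-0.034), yaw -5°. I'll descend and grip.

Emit:
{"method": "arm_command", "body": {"motion": [[[0.05, 0.1, -0.8], [0, 0, 0], 0.65], [[0, 0, -1], [0, 0, 0], 0.65], [[0, 0, -1], [0, 0, 0], 0.65], [[0, 0, -0.8], [0, 0, 0], 0.65], [[0, 0, -0.2], [0, 0, 0], 0.65]]}}

```text
time: 14.0
ee_pos: [0.5153, -0.0352, 0.138]
tcp_rot: [0.734, 0.679, -0.001, -0.001]
wrist_force: [-0.2, -0.4, 0.1]
opening: 0.0553
grip_force: 0.0
```

Emit:
{"method": "arm_command", "body": {"motion": [[[0, 0, 0], [0, 0, 0], 0.3], [[0, 0, 0], [0, 0, 0], 0.1], [[0, 0, 0], [0, 0, 0], 0], [[0, 0, 0], [0, 0, 0], 0], [[0, 0, 0], [0, 0, 0], 0]], "grip_force": 70}}

```text
time: 14.62
ee_pos: [0.5166, -0.0348, 0.1402]
tcp_rot: [0.734, 0.679, 0.0, 0.001]
wrist_force: [-0.5, -0.3, 5.6]
opening: 0.0096
grip_force: 68.4
```

Emit:
{"method": "arm_command", "body": {"motion": [[[0.01, 0, 0.066], [0.0002, 0.0032, 0], 0], [[0.01, 0, 0.066], [0.0002, 0.0032, 0], 0], [[0.01, 0, 0.066], [0.0002, 0.0032, 0], 0]]}}

```text
time: 15.0
ee_pos: [0.5168, -0.0348, 0.1428]
tcp_rot: [0.734, 0.679, -0.011, -0.012]
wrist_force: [6.2, -3.3, -13.1]
opening: 0.0096
grip_force: 68.2
```

Emit:
{"method": "arm_command", "body": {"motion": [[[0.01, 0, 0.066], [0.0002, 0.0032, 0], 0], [[0.01, 0, 0.066], [0.0002, 0.0032, 0], 0], [[0.01, 0, 0.066], [0.0002, 0.0032, 0], 0]]}}

```text
time: 15.38
ee_pos: [0.5182, -0.0349, 0.1487]
tcp_rot: [0.733, 0.679, -0.021, -0.022]
wrist_force: [6.6, -4.0, -5.5]
opening: 0.0095
grip_force: 69.1
```

The gasket is free (13 N, now 5.5 N with the lid following). I'll keep going along the arc.

Emit:
{"method": "arm_command", "body": {"motion": [[[0.014, 0, 0.0825], [0.0003, 0.004, 0], 0], [[0.014, 0, 0.0825], [0.0003, 0.004, 0], 0], [[0.014, 0, 0.0825], [0.0003, 0.004, 0], 0], [[0.014, 0, 0.0825], [0.0003, 0.004, 0], 0], [[0.014, 0, 0.0825], [0.0003, 0.004, 0], 0]]}}

```text
time: 16.0
ee_pos: [0.5209, -0.0352, 0.159]
tcp_rot: [0.733, 0.678, -0.041, -0.043]
wrist_force: [14.1, -3.8, -9.6]
opening: 0.0096
grip_force: 68.8
```

Emit:
{"method": "arm_command", "body": {"motion": [[[0.014, 0, 0.0825], [0.0003, 0.004, 0], 0], [[0.014, 0, 0.0825], [0.0003, 0.004, 0], 0], [[0.014, 0, 0.0825], [0.0003, 0.004, 0], 0], [[0, 0, 0], [0, 0, 0], 0], [[0, 0, 0], [0, 0, 0], 0]]}}

```text
time: 16.62
ee_pos: [0.523, -0.0354, 0.1654]
tcp_rot: [0.732, 0.677, -0.053, -0.056]
wrist_force: [17.4, -4.8, -9.2]
opening: 0.0098
grip_force: 69.2
```

```bash
python3 - <<'E'
from h import *
b=snap('side'); t=telemetry.sense(); print(t['time'],t['ee_pos'],t['tcp_rot'],t['wrist_force'],t['opening'])
cv2.imwrite('pics/e.png',cv2.cvtColor(cv2.resize(b['pixels'][180:420,250:450],(500,600),interpolation=cv2.INTER_CUBIC),cv2.COLOR_RGB2BGR))
# predicted front-right lid bottom corner for several angles
for th in (0,.1,.15,.2,.25):
    x,z=-.2*np.cos(th),.2*np.sin(th)
    C,S=np.cos(np.radians(-4.7)),np.sin(np.radians(-4.7))
    h=np.array([.516+.165*C,-.035+.165*S]); p=[[*(h+x*np.array([C,S])+yy*np.array([-S,C])),.11+z] for yy in(-.11,.11)]
    print(th,((proj(b,p)-[250,180])*2.5).round(0).tolist())
E
```

```text
16.675 [ 0.52301319 -0.03538813  0.1653975 ] [ 0.73169337  0.67726603 -0.05312409 -0.05579754] [ 17.85310096  -3.9273906  -10.11006804] 0.009905877784472073
0 [[170.0, 282.0], [94.0, 127.0]]
0.1 [[172.0, 266.0], [95.0, 111.0]]
0.15 [[174.0, 257.0], [96.0, 102.0]]
0.2 [[176.0, 249.0], [98.0, 94.0]]
0.25 [[179.0, 240.0], [100.0, 86.0]]
```

View pics/e.png

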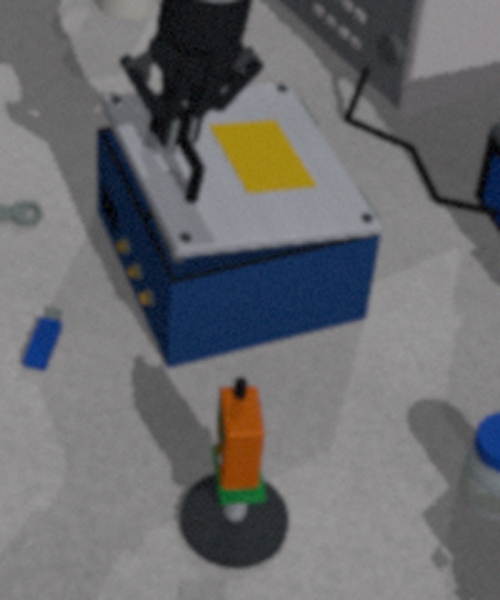

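The lid's front corner sits at about (175,258) in the crop, which matches 0.15 rad, and so do the TCP rise (25 mm) and the tool tilt (0.154 rad). The monitor still stands on the stand. I'll let it settle and hand in.

Emit:
{"method": "arm_command", "body": {"motion": [[[0, 0, 0], [0, 0, 0], 0], [[0, 0, 0], [0, 0, 0], 0], [[0, 0, 0], [0, 0, 0], 0], [[0, 0, 0], [0, 0, 0], 0]]}}

```text
time: 17.18
ee_pos: [0.523, -0.0354, 0.1654]
tcp_rot: [0.732, 0.677, -0.053, -0.056]
wrist_force: [17.7, -4.2, -9.6]
opening: 0.0097
grip_force: 69.2
```

```bash
python3 -c "
from station import ctrl
print(ctrl.finish_job())"
```

```text
the job is handed in; nothing more can be done
None
```

I handed the job in at 17.2 s with the monitor released upright on the stand and the gripper holding the lid open at about 0.15 rad (front edge about 3 cm up); the judge returned no verdict.

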